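# Load a slotted hub into its drilling jig

## Robot

A 6-joint arm with a two-finger parallel gripper is mounted at the origin on a cart in front of the work surface, level with it; the furniture and walls round the work are solid. World frame = base frame: x ahead of the robot, y to its left, z up, the work surface at z = 0. Lengths are in m, angles in rad, forces in N, time in s.
With the tool pointing down it reaches from about 0.35 to 0.975 m from the base axis. Payload 4.9 kg.
Tool frame: the origin (TCP) lies where the fingers leave the gripper's body, on its centre line; the fingertips stand 73 mm ahead of it and the grasp point (between the pads) lies 54 mm ahead of it; z points along the fingers, y is the direction in which the jaws open and shut (so a half turn about z gives the same grasp; the last joint's range is limited). The gripper opens to 85 mm and grips with 20 to 120 N. Pads are 22 mm wide; open, the fingers measure 114 mm over their backs; the gripper's body (76 mm by 85 mm) begins 54 mm behind the grasp point. The pads swing forward as they close: fully open they stand 13 mm farther back than shut.
Start: joints at [-1.234, 0.053, 1.613, -0, 1.476, -0.119], TCP at [0.275, -0.561, 0.304] pointing down, gripper open.
Joint ranges: [-3.01, 3.01], [-1.01, 2.22], [0.06, 2.58], [-1.02, 4.17], [0.09, 2.62], [-3.14, 3.14]. Speed limits (rad/s): [2.57, 2.57, 3.14, 3.14, 3.14, 3.14].

## Interface

Orientations are given as a rotation vector (axis times angle).
In Python, from station import monitor, vision, workorder gives the robot as it stands.
- The arm moves only by the tool arm_command, never from a script. Its argument "rows" is text: rows parted by semicolons, each of 6 numbers parted by spaces: the shift along the world's x, y, z in mm, then the turn, a rotation vector about the world's x, y, z in degrees. In form: tx ty tz wx wy wz; .... A call has 1 to 12 rows; each row is the pose to reach, as a shift and turn from the pose measured when the call began; what a row does not reach only later rows make up. A row lasts 1/8 s, in which the tool goes at most 62.5 mm and 10.7 degrees, less where a joint would pass 70% of its speed; a pose out of reach is approached as far as the arm can. A call with a gripper value outside its range is refused whole. "jaw" is the opening, from 0 (shut) to 1 (fully open), set as the call begins (left out, the last holds). The fingers move at their own pace and stop on an object; "squeeze" is the grip in N (left out, the last holds). Time passes only in rows, so rows that repeat a pose let the fingers close. It gives the time, the measured TCP pose, the force and the opening at its end, in the units of the state.
- monitor.get_obs(): the state, without advancing time (a new reading comes with each control period).
- vision.get_image(name): name is "side" or "top"; returns a dict with "frame" (400x640x3 uint8, red, green, blue), "vfov" (degrees; the focal length in pixels is half the picture's height over the tangent of half this angle, whatever the lens; pixels are square), "cx", "cy" (the principal point, pixels), "R" (3x3) and "t" (3): a world point X has camera coordinates R X + t. Camera axes: x right, y down, z forward; pixel columns grow to the right and rows downward; lengths in m; the calibration is good to about 2 mm. A picture is of the moment at which its call begins. There is no depth.
- workorder.finish_job(): hands the job in, once; it reports no verdict.
The state is a dict: "t": time; "q": joint angles; "dq": joint speeds; "effort": joint torques, N m; "tool_pos": TCP position; "tool_rot": TCP orientation; "contact_force": force on the tool from outside, world axes, zero at the start; "wrist_torque": the same for the moment, N m; "opening": finger opening in m.
Only numpy, scipy, OpenCV 4.12 (cv2) and the standard library are available. Lean on these libraries where they do the work, as an engineer would, in place of code of your own. Each camera call takes 0.05 s, during which the arm holds its last target. There are 200 camera calls.

## Task

Get the aluminium hub ready for drilling: set it in the round nest of the drilling jig and, pressing only lightly, turn it until its hidden slots find the three keys and it drops fully home on the nest floor. Then swing the jig's leaf in until it stands against its stop post, with the drill bush over the hub's flange, and let go. Do not force the hub onto the keys or run the leaf into it, and leave the caliper, the pencil and the oil can where they are.

Things in the scene. Friction and masses are not known exactly. Their poses are not given: they have to be found in the camera images.
- hub_boss (a point): Aluminium hub standing on the bench: flange 68 mm across and 16 mm thick, on it a round boss 26 mm across and 32 mm high (hub 48 mm high, about 0.2 kg). Point: middle of the boss, on the axis, 32 mm above the underside, 16 mm above the flange's top; z up. Grasp the boss, fingertips above the flange. +x: along the red line on the flange.
- hub_mark (a point): Outer end of that red line, on the flange's top at the rim, 33 mm from the axis; axes as at the boss. In the underside, unseen, are three slots 6 mm deep, open to the rim: one 15.8 mm wide and two 10.8 mm wide at 130 and 230 degrees from it, so only one orientation fits. The line was drawn by eye: the wide slot lies up to 40 degrees to either side of it, where is not known.
- nest (a point): Centre of the nest's floor in the drilling jig; z up. On the floor stand three brass keys 6 mm high, 19 to 33 mm from the centre: one 12 mm wide towards +x, two 7 mm wide at 130 and 230 degrees from it (anticlockwise from above). A slot has 1.9 mm to spare on either side of its key (0.07 rad). A hub on top of the keys stands 6 mm too high; fully home its boss point is 32 mm above here.
- jig: The drilling jig, which does not move: grey base plate 134 x 174 x 10 mm, on it the nest, a steel ring 90 mm across and 14 mm high, bored 70 mm with a 2 mm lead-in; a red line on the ring's top stands over the wide key. The nest's floor is the top of the plate. Origin on the bench below the nest's centre, same axes as the nest.
- leaf (a joint): Angle of the jig's swing leaf (steel bar 18 mm wide, 8 mm thick) about its upright pivot: 0 = against the stop post, lying across the nest on its -x side, drill bush 24 mm from the nest's centre; grows as it swings out (clockwise from above), to 1.45 rad. Light friction holds it where it is left. It clears the flange of a hub that is home by 2.5 mm but strikes one that stands on the keys.
- leaf_pivot (a point): Pivot axis of the leaf, at mid-thickness of the leaf, 32.5 mm above the bench. In the nest's axes it lies 24 mm to -x and 70 mm to +y of the nest's centre, so the closed leaf points to -y.
- leaf_knob (a point): Middle of the upright black knob on the leaf's free end, 128 mm from the pivot axis: round, 20 mm across, its top 33 mm above the leaf; this point is 19 mm above the leaf's top. Grip it from above or push it.
- caliper: Steel vernier caliper, 76 x 200 x 7 mm, lying flat on the bench; a bystander. Origin at the middle of its underside.
- pencil: Red carpenter's pencil, 15 x 168 x 8 mm, lying on the bench; a bystander. Origin at the middle of its underside.
- oil_can: Small dark oil can with a bent spout, 62 x 116 x 158 mm, standing on the bench; a bystander. Origin at the middle of its underside.
Things that resemble listed ones, but are neither listed nor needed, are in the scene too. Of the things that look like the part that bears hub_boss, the larger one is meant. What is shaped like the jig but turquoise is not meant.

How it is judged:
By the outcome, as a careful person would: the job done as asked, in the order asked, and still so for the second after the job is handed in, with the robot touching nothing.
It also fails if it takes over 67 s, if anything falls off the work surface, if the arm or the gripper's body presses on something with over 40 N, if the wrist force passes 120 N, or if a joint passes its speed limit or range.

## Working session

There is one attempt and no reset: what is moved stays moved. The work goes in short steps, Python scripts to look and compute and a tool call to move; the robot and the scene stay as the last step left them, time stands still between calls to the robot, and variables do not carry over. Pictures are saved under pics/ and viewed, about 8 in all and at most 12, crops included, and the job is handed in when it is done.

Besides the shell and the picture viewer there is one more tool, called after "Request:" as name(argument=value, ...) on one line, values as JSON. arm_command: Moves the arm, as the interface text tells. Its arguments: {"type":"object","properties":{"rows":{"type":"string"},"jaw":{"type":"number"},"squeeze":{"type":"number"}},"required":["rows"]}

```bash
mkdir -p pics; ls; cat > h.py <<'E'
import numpy as np, cv2
from station import monitor, vision, workorder
def get(name,save=None):
    d=vision.get_image(name)
    if save: cv2.imwrite('pics/'+save,d['frame'][:,:,::-1])
    return d
def f(d): return d['frame'].shape[0]/2/np.tan(np.radians(d['vfov'])/2)
def ray(d,u,v):
    R=np.array(d['R']);t=np.array(d['t']);c=-R.T@t
    r=R.T@np.array([(u-d['cx'])/f(d),(v-d['cy'])/f(d),1]);return c,r
def onz(d,u,v,z):
    c,r=ray(d,u,v);return c+r*(z-c[2])/r[2]
def proj(d,X):
    p=np.array(d['R'])@np.array(X)+np.array(d['t']);return np.array([d['cx']+f(d)*p[0]/p[2],d['cy']+f(d)*p[1]/p[2]])
E
python3 - <<'E'
from h import *
for n in('top','side'):
    d=get(n,n+'0.png');print(n,d['vfov'],d['cx'],d['cy'],np.round(ray(d,320,200),3))
print(monitor.get_obs())
E
```

```text
pics
top 46.093361357578544 318.63527516475835 205.03163809793287 [[ 0.274 -0.045  1.361]
 [ 0.169 -0.019 -0.985]]
side 50.588951250977395 322.62800495360744 195.15048374610302 [[ 0.274 -1.22   0.649]
 [ 0.164  0.876 -0.454]]
{'t': 0.1, 'q': array([-1.23400314e+00,  5.32900286e-02,  1.61413740e+00, -7.70870940e-06,
        1.47602987e+00, -1.19000894e-01]), 'dq': array([-0.00022438, -0.00158666, -0.00207767, -0.0020166 ,  0.00037114,
        0.00217008]), 'effort': array([-3.65291389e-04, -3.94910073e+01, -3.71360350e+01, -7.39865914e-05,
        3.97666823e-03, -2.67874320e-06]), 'tool_pos': array([ 0.27496527, -0.56078769,  0.30279787]), 'tool_rot': array([-3.05855746e+00, -7.09360795e-01,  3.30111242e-04]), 'contact_force': array([0.41446145, 0.49206909, 0.46446043]), 'wrist_torque': array([-0.03696666,  0.09075073, -0.02724782]), 'opening': 0.0854360236311575}
```

View pics/top0.png

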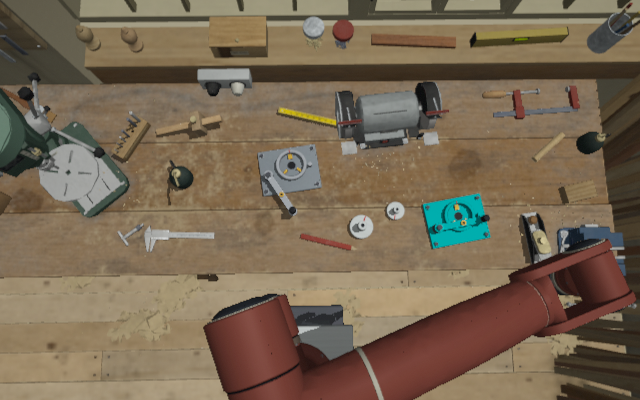

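View pics/side0.png

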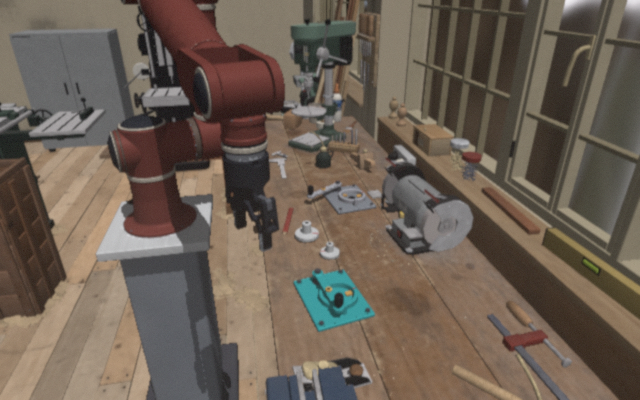

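Hub candidates in the top view are the larger white disc at (361,227) and the smaller one at (396,211). Jig candidates are the grey one at (290,168) and the turquoise one at (458,218). By the description I choose (361,227) and the grey jig, and check both in one crop.

```bash
python3 - <<'E'
from h import *
im=cv2.imread('pics/top0.png')[135:255,250:410]
cv2.imwrite('pics/crop1.png',cv2.resize(im,None,fx=5,fy=5,interpolation=cv2.INTER_CUBIC))
d=get('top')
for p in [(361,227),(396,211),(290,165),(458,217),(292,210)]: print(p,onz(d,*p,0.016).round(3))
E
```

```text
(361, 227) [ 0.424 -0.187  0.016]
(396, 211) [ 0.47  -0.29   0.016]
(290, 165) [0.61  0.016 0.016]
(458, 217) [ 0.45  -0.47   0.016]
(292, 210) [0.477 0.011 0.016]
```

View pics/crop1.png

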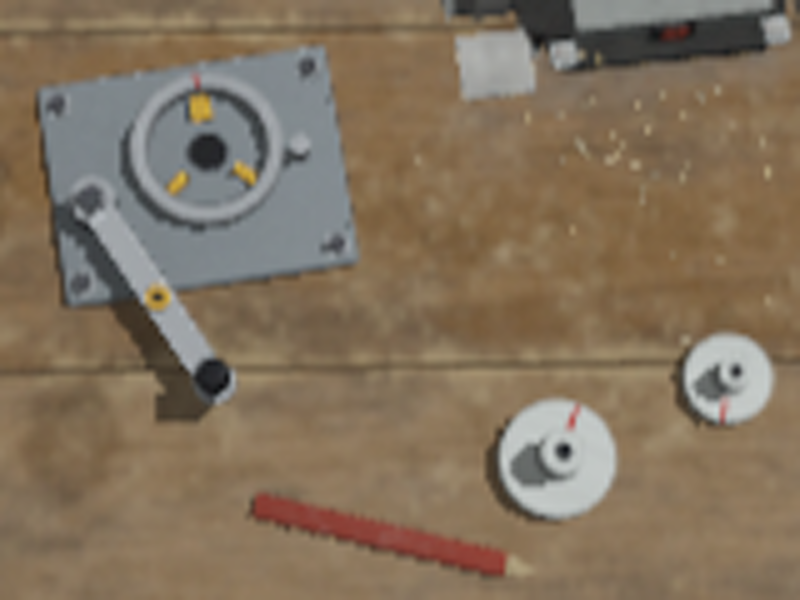

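The crop confirms both choices. The large hub's flange is centred at about (361,226), with its red mark towards (364.5,217). The grey jig's ring is centred at about (291,164.5), with its red line at the top at about (289,151). The leaf pivot is at (268.5,175) and the knob at (292.5,210). Next I measure these at sub-pixel level.

```bash
cat >> h.py <<'E'
def big(im,x0,y0,x1,y1,s=8): return cv2.resize(im[y0:y1,x0:x1],None,fx=s,fy=s,interpolation=cv2.INTER_CUBIC)
def full(p,x0,y0,s=8): return ((p[0]+.5)/s-.5+x0,(p[1]+.5)/s-.5+y0)
def blobs(mask,x0,y0,s=8,amin=100):
    out=[]
    for c in cv2.findContours(mask.astype(np.uint8),cv2.RETR_EXTERNAL,cv2.CHAIN_APPROX_NONE)[0]:
        a=cv2.contourArea(c)
        if a>amin and len(c)>5:
            m=cv2.moments(c); out.append((a/s/s,full((m['m10']/m['m00'],m['m01']/m['m00']),x0,y0,s),c))
    return sorted(out,key=lambda o:-o[0])
E
python3 - <<'E'
from h import *
d=get('top');im=d['frame']
def red(i): i=i.astype(int); return (i[...,0]>i[...,1]+60)&(i[...,0]>i[...,2]+60)&(i[...,0]>130)&(abs(i[...,1]-i[...,2])<40)
# hub
b=(342,208,380,246);i=big(im,*b)
m=(i.min(2)>125)|red(i)
o=blobs(m,b[0],b[1])[0]; h=cv2.convexHull(o[2]); e=cv2.fitEllipse(h)
c=full(e[0],*b[:2]); H=onz(d,*c,.016); print('hub flange',c,np.array(e[1])/8,H.round(4))
for a,p,_ in blobs(red(i),*b[:2],amin=30)[:2]:
    P=onz(d,*p,.016); print(' red',a,p,P.round(4),np.degrees(np.arctan2(*(P-H)[[1,0]])))
# ring
b=(272,146,310,184);i=big(im,*b)
g=i.min(2)
y=(i[...,0].astype(int)>i[...,2].astype(int)+70)
for a,p,_ in blobs(y&~red(i),*b[:2],amin=60)[:4]: print(' key',a,p,onz(d,*p,.016).round(4))
for a,p,_ in blobs(red(i),*b[:2],amin=20)[:3]: print(' redline',a,p,onz(d,*p,.024).round(4))
for th in(150,160,170,180):
    o=blobs(g>th,*b[:2])
    if o:
        e=cv2.fitEllipse(cv2.convexHull(o[0][2]));c=full(e[0],*b[:2]);print('ring',th,o[0][0],c,np.array(e[1])/8,onz(d,*c,.024).round(4))
# knob
b=(282,198,306,222);i=big(im,*b)
for a,p,_ in blobs(i.max(2)<50,*b[:2])[:2]: print('knob',a,p,onz(d,*p,.0695).round(4),onz(d,*p,.0555).round(4))
p=full((93,200),250,135,5);print('pivot',p,onz(d,*p,.0365).round(4))
p=full((207,148),250,135,5);print('ringvis',p,onz(d,*p,.024).round(4))
E
```

```text
hub flange (361.2174873352051, 226.18178749084473) [23.56609726 24.16704941] [ 0.4268 -0.1879  0.016 ]
 red 11.203125 (344.7609251510925, 244.65533472803347) [ 0.3744 -0.1391  0.016 ] 137.08785755088812
 red 1.7890625 (363.9522379912664, 218.74244905385734) [ 0.4483 -0.1965  0.016 ] -21.737946735120733
 key 17.515625 (289.6174732381802, 156.1558132619685) [0.6372 0.0169 0.016 ]
 key 9.4375 (298.6026145143488, 169.1590438741722) [ 0.5976 -0.0092  0.016 ]
 key 8.875 (285.1062940140845, 171.14055164319248) [0.5921 0.0304 0.016 ]
ring 150 121.125 (290.9577007293701, 163.73112106323242) [28.32592392 29.50657272] [0.6122 0.0128 0.024 ]
ring 160 20.421875 (273.47947120666504, 181.92731857299805) [ 4.84224415 12.82914925] [0.5586 0.0638 0.024 ]
knob 28.0859375 (291.8327016689847, 210.1521615669912) [0.4683 0.0093 0.0695] [0.4704 0.0099 0.0555]
pivot (268.2, 174.6) [0.5777 0.0779 0.0365]
ringvis (291.0, 164.2) [0.6108 0.0126 0.024 ]
```

Nest centre is about (0.6115, 0.013), with the axes turned about +8.5°; keys, ring and pivot agree. Hub is at (0.4268, -0.1879), mark at about -20°. The leaf stands about 1.15 rad open. Moving above the hub.

Request:
arm_command(rows="30 50 0 0 0 0; 55 110 0 0 0 0; 80 170 -20 0 0 0; 105 230 -40 0 0 0; 130 290 -60 0 0 0; 145 345 -80 0 0 0; 151.8 372.9 -103 0 0 0; 151.8 372.9 -123 0 0 0; 151.8 372.9 -123 0 0 0; 151.8 372.9 -123 0 0 0", jaw=0.75, squeeze=30)

```text
t: 1.45
tool_pos: [0.4271, -0.1886, 0.181]
tool_rot: [-3.06, -0.709, -0.001]
contact_force: [-0.5, -0.4, 0.4]
opening: 0.0643
```

```bash
python3 - <<'E'
from h import *
d=get('side');im=d['frame']
cv2.imwrite('pics/s1.png',big(im,230,160,390,280,5)[:,:,::-1])
for z in(.048,.016): print(proj(d,[.4268,-.1879,z]))
print(proj(d,[.427,-.1886,.127]),proj(d,[.6115,.013,.024]))
E
```

```text
[306.02623918 222.02535411]
[306.2487114  231.69831004]
[305.56543058 197.24076445] [351.11113311 193.39258281]
```

View pics/s1.png

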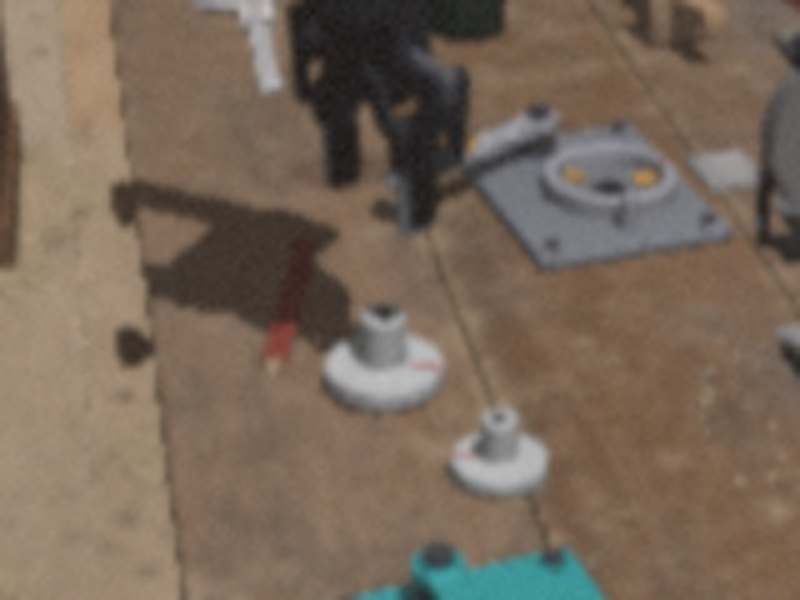

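The side view has the boss top at (306.6,222.6) against (306.0,222.0) predicted, so it agrees. The gripper stands above it. Descending and gripping.

Request:
arm_command(rows="0 0.7 -45 0 0 0; 0 0.7 -80 0 0 0; 0 0.7 -88 0 0 0; 0 0.7 -88 0 0 0; 0 0.7 -88 0 0 0")

```text
t: 2.12
tool_pos: [0.4285, -0.1891, 0.0955]
tool_rot: [3.058, 0.707, 0.006]
contact_force: [-0.4, -0.5, 0.5]
opening: 0.064
```

Request:
arm_command(rows="0 0 0 0 0 0; 0 0 0 0 0 0; 0 0 0 0 0 0; 0 0 0 0 0 0; 0 0 0 0 0 0; 0 0 0 0 0 0", jaw=0, squeeze=30)

```text
t: 2.88
tool_pos: [0.4292, -0.1895, 0.0966]
tool_rot: [3.057, 0.707, 0.008]
contact_force: [-1.2, 1.0, 5.7]
opening: 0.0244
```

Request:
arm_command(rows="0 0 15 0 0 0; 0 0 40 0 0 0; 0 0 60 0 0 0; 0 0 60 0 0 0; 0 0 60 0 0 0")

```text
t: 3.5
tool_pos: [0.4286, -0.1892, 0.1557]
tool_rot: [3.058, 0.707, 0.006]
contact_force: [-0.0, 0.6, -2.7]
opening: 0.0239
```

```bash
python3 - <<'E'
from h import *
o=monitor.get_obs();print({k:np.round(o[k],3) for k in o})
d=get('side');im=d['frame']
cv2.imwrite('pics/s2.png',big(im,250,130,370,230,6)[:,:,::-1])
T=o['tool_pos']
for dz in(-.044,-.060,-.076): print(proj(d,T+[0,0,dz]),proj(d,T+[0,0,dz-.016]))
E
```

```text
{'t': np.float64(3.5), 'q': array([-5.750e-01, -1.920e-01,  2.103e+00,  1.000e-03,  1.225e+00,
        5.410e-01]), 'dq': array([-0.001,  0.011,  0.009,  0.001, -0.001,  0.   ]), 'effort': array([-6.0000e-03, -2.7097e+01, -3.5742e+01, -1.0000e-03, -5.5000e-02,
       -0.0000e+00]), 'tool_pos': array([ 0.429, -0.189,  0.156]), 'tool_rot': array([3.058, 0.707, 0.006]), 'contact_force': array([-0.039,  0.608, -2.702]), 'wrist_torque': array([ 0.008, -0.   , -0.008]), 'opening': np.float64(0.024)}
[306.28076132 202.216149  ] [306.3938784  207.32051385]
[306.3938784  207.32051385] [306.50564001 212.36371402]
[306.50564001 212.36371402] [306.61607038 217.34684235]
```

View pics/s2.png

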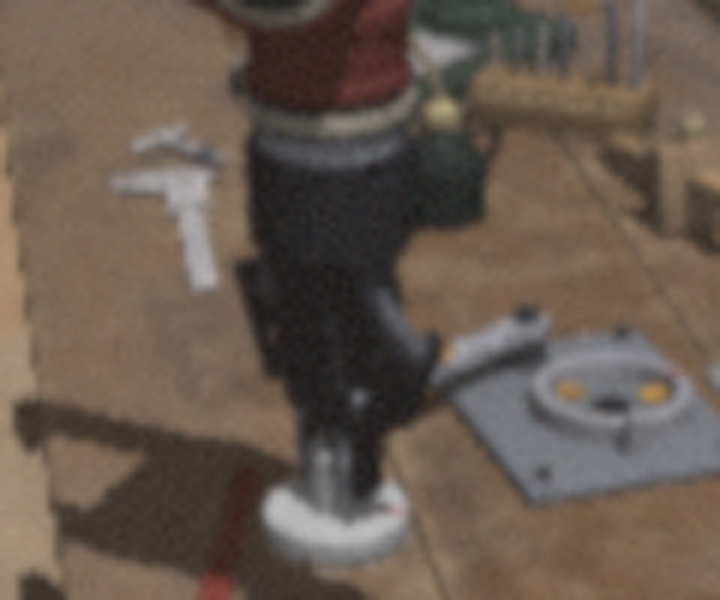

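Hub lifted (2.7 N weight) and upright in the grip. Its flange top is centred at about (306,215), within about 1.5 mm of the tool axis. Carrying it over the nest, turned back 14° to the start of the sweep.

Request:
arm_command(rows="25 27 0 0 0 0; 60 66 0 0 0 -4; 95 105 0 0 0 -8; 130 143 0 0 0 -12; 160 176 0 0 0 -14; 178 196 0 0 0 -14; 184 202.7 0 0 0 -14; 184 202.7 0 0 0 -14; 184 202.7 0 0 0 -14; 184 202.7 0 0 0 -14; 184 202.7 -20 0 0 -14; 184 202.7 -20 0 0 -14")

```text
t: 5.05
tool_pos: [0.6104, 0.0135, 0.1322]
tool_rot: [3.123, 0.329, -0.004]
contact_force: [-1.0, 0.3, -2.6]
opening: 0.0242
```

```bash
python3 - <<'E'
from h import *
o=monitor.get_obs();print({k:np.round(o[k],4) for k in('t','q','tool_pos','tool_rot','contact_force')})
d=get('side');e=get('top')
a=big(d['frame'],310,155,390,225,5);b=big(e['frame'],250,120,330,190,5)
cv2.imwrite('pics/s3.png',np.hstack([a,b])[:,:,::-1])
T=o['tool_pos']
for n,c in(('side',d),('top',e)): print(n,proj(c,T-[0,0,.0806]),proj(c,T-[0,0,.0966]),'ring',proj(c,[.6115,.013,.024]))
E
```

```text
{'t': np.float64(5.05), 'q': array([-0.0989,  0.1828,  1.7739, -0.0023,  1.187 ,  1.2628]), 'tool_pos': array([0.6104, 0.0135, 0.1322]), 'tool_rot': array([ 3.1227,  0.3289, -0.0039]), 'contact_force': array([-1.0127,  0.2527, -2.5568])}
side [350.99127315 185.90463857] [350.86099137 190.23914217] ring [351.11113311 193.39258281]
top [290.26245057 161.96239721] [290.51697848 163.34115268] ring [290.8774934  163.96724146]
```

View pics/s3.png

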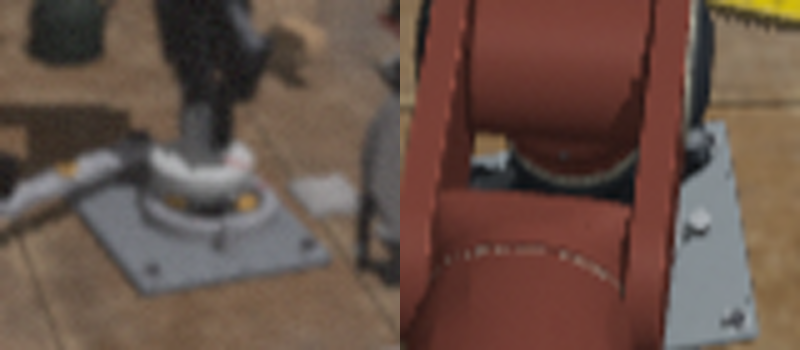

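Side view: the flange spans x = 148–254 in the crop and the ring 140–280. The hub may therefore sit a few mm towards -x. The top view is hidden by the arm. Measuring numerically.

```bash
python3 - <<'E'
from h import *
d=get('side');im=d['frame'];im0=cv2.imread('pics/side0.png')[:,:,::-1]
for v in range(184,197,2): print(v,list(im[v,332:372].min(1)))
print('base')
for v in range(186,202,2): print(v,list(im0[v,332:372].min(1)))
for r,c,z,n in((.034,[.6104,.0135],.0516,'flange'),(.045,[.6115,.013],.024,'ring')):
    P=[proj(d,[c[0]+r*np.cos(a),c[1]+r*np.sin(a),z]) for a in np.linspace(0,6.28,60)];P=np.array(P);print(n,P.min(0),P.max(0))
E
```

```text
184 [np.uint8(70), np.uint8(68), np.uint8(68), np.uint8(66), np.uint8(62), np.uint8(60), np.uint8(65), np.uint8(72), np.uint8(95), np.uint8(131), np.uint8(130), np.uint8(109), np.uint8(95), np.uint8(90), np.uint8(84), np.uint8(82), np.uint8(83), np.uint8(84), np.uint8(78), np.uint8(73), np.uint8(70), np.uint8(63), np.uint8(66), np.uint8(86), np.uint8(125), np.uint8(161), np.uint8(165), np.uint8(152), np.uint8(115), np.uint8(90), np.uint8(77), np.uint8(73), np.uint8(78), np.uint8(86), np.uint8(85), np.uint8(86), np.uint8(77), np.uint8(78), np.uint8(79), np.uint8(81)]
186 [np.uint8(140), np.uint8(114), np.uint8(85), np.uint8(72), np.uint8(72), np.uint8(67), np.uint8(70), np.uint8(70), np.uint8(101), np.uint8(149), np.uint8(169), np.uint8(169), np.uint8(166), np.uint8(161), np.uint8(136), np.uint8(102), np.uint8(90), np.uint8(88), np.uint8(86), np.uint8(90), np.uint8(93), np.uint8(95), np.uint8(99), np.uint8(127), np.uint8(152), np.uint8(161), np.uint8(161), np.uint8(162), np.uint8(154), np.uint8(113), np.uint8(80), np.uint8(76), np.uint8(75), np.uint8(75), np.uint8(79), np.uint8(82), n
[... 7139 characters left out ...]
.uint8(126), np.uint8(125), np.uint8(122), np.uint8(127), np.uint8(123), np.uint8(117), np.uint8(99), np.uint8(92), np.uint8(83), np.uint8(85), np.uint8(89), np.uint8(97), np.uint8(106), np.uint8(112), np.uint8(122), np.uint8(129), np.uint8(134), np.uint8(139), np.uint8(137), np.uint8(136), np.uint8(131), np.uint8(113), np.uint8(119), np.uint8(127), np.uint8(125), np.uint8(132), np.uint8(129), np.uint8(126), np.uint8(123), np.uint8(119), np.uint8(114), np.uint8(111), np.uint8(121), np.uint8(124), np.uint8(125), np.uint8(128), np.uint8(125), np.uint8(122), np.uint8(103)]
flange [340.75651817 181.65980804] [361.22465975 190.33752993]
ring [337.70161743 187.64917197] [364.56853121 199.4663053 ]
```

The side view puts the flange at columns 340.3–361.0 and the ring at 338.5–365.8, so the hub needs about +3.5 mm in x. Shifting it and descending in small steps.

Request:
arm_command(rows="2 -0.3 0 0 0 0; 4 -0.5 -4 0 0 0; 4 -0.5 -8 0 0 0; 4 -0.5 -11 0 0 0; 4 -0.5 -14 0 0 0; 4 -0.5 -14 0 0 0")

```text
t: 5.95
tool_pos: [0.616, 0.0131, 0.1204]
tool_rot: [3.122, 0.329, 0.002]
contact_force: [-0.2, 0.3, -1.4]
opening: 0.0243
```

Request:
arm_command(rows="-1 0 0 0 0 0; -2 0 -1 0 0 0; -2 0 -2 0 0 0; -2 0 -2 0 0 0")

```text
t: 6.45
tool_pos: [0.6139, 0.0131, 0.1184]
tool_rot: [3.122, 0.329, 0.002]
contact_force: [0.1, 0.6, -2.8]
opening: 0.0241
```

Request:
arm_command(rows="0 0 -2 0 0 0; 0 0 -3 0 0 0; 0 0 -4 0 0 0; 0 0 -4 0 0 0")

```text
t: 6.95
tool_pos: [0.6148, 0.0124, 0.1156]
tool_rot: [3.12, 0.329, 0.006]
contact_force: [0.1, -5.4, 5.0]
opening: 0.0246
```

Request:
arm_command(rows="0 0 -1 0 0 0; 0 0 -2 0 0 0; 0 0 -3 0 0 0; 0 0 -3 0 0 0")

```text
t: 7.45
tool_pos: [0.6148, 0.012, 0.1123]
tool_rot: [3.119, 0.329, 0.006]
contact_force: [0.8, -5.1, 2.0]
opening: 0.0241
```

The wall pushes towards -y, so I ease that way and press lightly.

Request:
arm_command(rows="0 -1 0 0 0 0; 0 -1.5 0 0 0 0; 0 -1.5 0 0 0 0")

```text
t: 7.82
tool_pos: [0.6148, 0.0114, 0.1122]
tool_rot: [3.121, 0.329, 0.006]
contact_force: [0.7, 2.0, 2.9]
opening: 0.0241
```

Request:
arm_command(rows="0 0 -1 0 0 0; 0 0 -1.5 0 0 0; 0 0 -1.5 0 0 0")

```text
t: 8.2
tool_pos: [0.615, 0.0115, 0.1121]
tool_rot: [3.121, 0.33, 0.005]
contact_force: [-3.2, 0.7, 10.2]
opening: 0.0246
```

The hub is on the keys (z = 0.112, about 10 N). Start turning anticlockwise with light pressure.

Request:
arm_command(rows="0 0 -0.7 0 0 2.5; 0 0 -0.7 0 0 5; 0 0 -0.7 0 0 7.5; 0 0 -0.7 0 0 10; 0 0 -0.7 0 0 10")

```text
t: 8.82
tool_pos: [0.6154, 0.0116, 0.1119]
tool_rot: [3.08, 0.6, 0.008]
contact_force: [0.8, 1.6, 4.7]
opening: 0.0239
```

Request:
arm_command(rows="0 0 -0.7 0 0 2.5; 0 0 -0.7 0 0 5; 0 0 -0.7 0 0 7.5; 0 0 -0.7 0 0 10; 0 0 -0.7 0 0 10")

```text
t: 9.45
tool_pos: [0.6143, 0.0113, 0.1096]
tool_rot: [3.017, 0.865, 0.003]
contact_force: [1.4, -2.2, -1.8]
opening: 0.0242
```

z has dropped to 0.1096 with the force gone, so the slots may be over the keys. Lower without turning.

Request:
arm_command(rows="0 0 -1 0 0 0; 0 0 -2 0 0 0; 0 0 -3 0 0 0; 0 0 -3 0 0 0")

```text
t: 9.95
tool_pos: [0.6143, 0.0112, 0.1064]
tool_rot: [3.017, 0.865, 0.003]
contact_force: [0.9, -2.1, -1.5]
opening: 0.0241
```

Request:
arm_command(rows="0 0 -1 0 0 0; 0 0 -1.5 0 0 0; 0 0 -1.5 0 0 0")

```text
t: 10.32
tool_pos: [0.6143, 0.0111, 0.1062]
tool_rot: [3.017, 0.865, 0.002]
contact_force: [-3.4, -2.3, 6.8]
opening: 0.0241
```

That is 5.9 mm below the key-top level and now on a firm floor, so the hub is home. Release and lift.

Request:
arm_command(rows="0 0 1 0 0 0; 0 0 1 0 0 0; 0 0 1 0 0 0; 0 0 1 0 0 0; 0 0 1 0 0 0", jaw=0.6)

```text
t: 10.95
tool_pos: [0.6143, 0.0112, 0.1071]
tool_rot: [3.017, 0.865, 0.002]
contact_force: [0.2, 0.6, 1.4]
opening: 0.0514
```

Request:
arm_command(rows="0 0 10 0 0 0; 0 0 40 0 0 0; 0 0 80 0 0 0; -30 0 110 0 0 0; -70 0 110 0 0 0; -120 0 110 0 0 0; -142 0 110 0 0 0; -142 0 110 0 0 0; -142 0 110 0 0 0; -142 0 110 0 0 0")

```text
t: 12.2
tool_pos: [0.4732, 0.0111, 0.2175]
tool_rot: [3.017, 0.865, 0.003]
contact_force: [1.0, 0.6, -0.8]
opening: 0.0513
```

Hub released. Next I shut the fingers and set them beside the knob on its outer side. The finger backs already face the swing direction (-58°).

Request:
arm_command(rows="-10 15 0 0 0 0; -20 29 0 0 0 0; -20 29 0 0 0 0; -20 29 -20 0 0 0; -20 29 -50 0 0 0; -20 29 -50 0 0 0; -20 29 -50 0 0 0; -20 29 -50 0 0 0", jaw=0)

```text
t: 13.2
tool_pos: [0.4541, 0.04, 0.1691]
tool_rot: [3.016, 0.864, 0.007]
contact_force: [-0.0, 0.3, -0.2]
opening: -0.0
```

```bash
python3 - <<'E'
from h import *
o=monitor.get_obs();print({k:np.round(o[k],4) for k in('t','q','tool_pos','contact_force','opening')})
d=get('side');e=get('top')
a=big(d['frame'],280,140,380,220,5);b=big(e['frame'],260,140,320,220,5)
cv2.imwrite('pics/s4.png',np.hstack([a,b])[:,:,::-1])
for x in([.6115,.013,.026],[.6115,.013,.058],[.472,.009,.0695]): print(proj(d,x),proj(e,x))
E
```

```text
{'t': np.float64(13.2), 'q': array([-0.0745, -0.2457,  2.1235, -0.0024,  1.2583,  0.9388]), 'tool_pos': array([0.4541, 0.04  , 0.1691]), 'contact_force': array([-0.013 ,  0.2911, -0.1865]), 'opening': np.float64(-0.0)}
[351.12744779 192.85697317] [290.84678714 163.79899713]
[351.39128848 184.1951034 ] [290.34317231 161.03961437]
[310.07852648 185.06678101] [291.91994106 208.81914879]
```

View pics/s4.png

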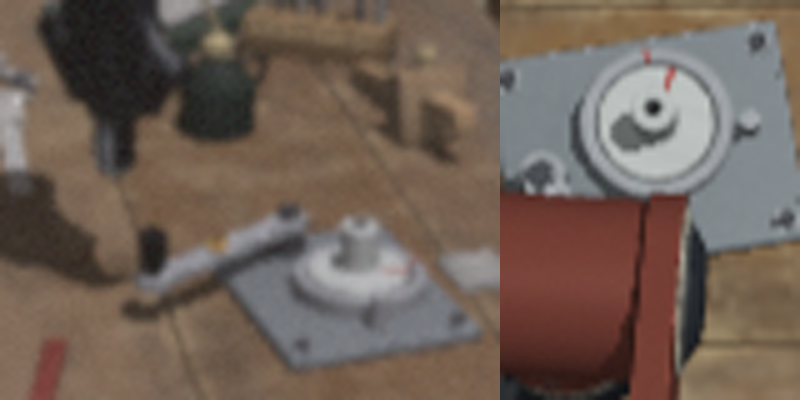

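The hub sits flush inside the ring with its flange concentric. The ring's line is at crop (647,55) and the hub mark at (670,75). The knob top in the side view is at (310.4,186.4), as expected. Descending to knob height.

Request:
arm_command(rows="0 0 -25 0 0 0; 0 0 -48 0 0 0; 0 0 -48 0 0 0; 0 0 -48 0 0 0")

```text
t: 13.8
tool_pos: [0.4545, 0.04, 0.1219]
tool_rot: [3.016, 0.864, 0.008]
contact_force: [0.5, -1.2, 0.0]
opening: 0.0001
```

```bash
python3 - <<'E'
from h import *
o=monitor.get_obs();T=o['tool_pos'][:2];print(o['tool_pos'],o['contact_force'])
P=np.array([.5785,.0777])
K=P+.128*np.array([np.cos(np.radians(-147.6)),np.sin(np.radians(-147.6))]);print('knob',K)
def at(phi,back=.0245):
    a=np.radians(phi);return P+.128*np.array([np.cos(a),np.sin(a)])-back*np.array([-np.sin(a),np.cos(a)])
for i in range(0,72,3): print(i,((at(-147.6+i)-T)*1e3).round(1))
E
```

```text
[0.45453356 0.03996687 0.12185719] [ 0.46875472 -1.19127015  0.04125737]
knob [0.47042603 0.00911417]
0 [  2.8 -10.2]
3 [  5.4 -16.4]
6 [  8.4 -22.6]
9 [ 11.8 -28.5]
12 [ 15.4 -34.3]
15 [ 19.3 -39.9]
18 [ 23.5 -45.3]
21 [ 28.  -50.4]
24 [ 32.7 -55.3]
27 [ 37.7 -60. ]
30 [ 43.  -64.4]
33 [ 48.4 -68.5]
36 [ 54.1 -72.3]
39 [ 59.9 -75.8]
42 [ 65.9 -79. ]
45 [ 72.1 -81.8]
48 [ 78.5 -84.4]
51 [ 84.9 -86.6]
54 [ 91.5 -88.5]
57 [ 98.1 -90. ]
60 [104.8 -91.2]
63 [111.6 -92. ]
66 [118.4 -92.5]
69 [125.2 -92.6]
```

Request:
arm_command(rows="1.5 -5 -3 0 0 0; 2.8 -10.2 -3 0 0 0; 5.4 -16.4 -3 0 0 3; 8.4 -22.6 -3 0 0 6; 11.8 -28.5 -3 0 0 9; 15.4 -34.3 -3 0 0 12; 19.3 -39.9 -3 0 0 15; 23.5 -45.3 -3 0 0 18; 28 -50.4 -3 0 0 21; 32.7 -55.3 -3 0 0 24; 37.7 -60 -3 0 0 27; 43 -64.4 -3 0 0 30")

```text
t: 15.3
tool_pos: [0.4977, -0.025, 0.1191]
tool_rot: [2.69, 1.618, 0.009]
contact_force: [-1.1, 0.4, -0.6]
opening: 0.0001
```

```bash
python3 - <<'E'
from h import *
o=monitor.get_obs();T=o['tool_pos'][:2];print(o['tool_pos'],o['contact_force'])
d=get('side');e=get('top')
a=big(d['frame'],280,140,380,220,5);b=big(e['frame'],260,140,320,220,5)
cv2.imwrite('pics/s5.png',np.hstack([a,b])[:,:,::-1])
P=np.array([.5785,.0777])
def at(phi,back=.0245):
    a=np.radians(phi);return P+.128*np.array([np.cos(a),np.sin(a)])-back*np.array([-np.sin(a),np.cos(a)])
for i in range(30,73,3): print(i,((at(-147.6+i)-T)*1e3).round(1))
E
```

```text
[ 0.49772418 -0.02504689  0.11912607] [-1.05783403  0.39485    -0.55979789]
30 [-0.2  0.7]
33 [ 5.2 -3.4]
36 [10.9 -7.2]
39 [ 16.7 -10.8]
42 [ 22.8 -13.9]
45 [ 28.9 -16.8]
48 [ 35.3 -19.4]
51 [ 41.7 -21.6]
54 [ 48.3 -23.5]
57 [ 54.9 -25. ]
60 [ 61.7 -26.2]
63 [ 68.4 -27. ]
66 [ 75.2 -27.5]
69 [ 82.1 -27.6]
72 [ 88.9 -27.3]
```

View pics/s5.png

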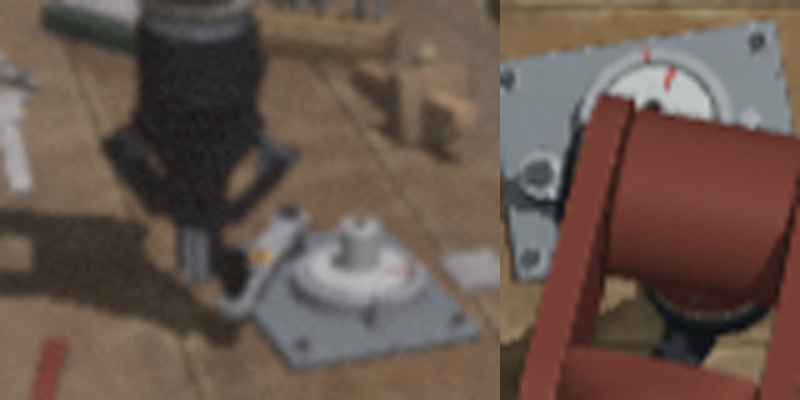

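The leaf follows the push, with the knob against the fingers at crop (232,265), and the hub undisturbed. Continuing.

Request:
arm_command(rows="5.2 -3.4 0 0 0 3; 10.9 -7.2 0 0 0 6; 16.7 -10.8 0 0 0 9; 22.8 -13.9 0 0 0 12; 28.9 -16.8 0 0 0 15; 35.3 -19.4 0 0 0 18; 41.7 -21.6 0 0 0 21; 48.3 -23.5 0 0 0 24; 54.9 -25 0 0 0 27; 54.9 -25 0 0 0 27")

```text
t: 16.65
tool_pos: [0.5534, -0.0504, 0.1196]
tool_rot: [2.242, 2.197, 0.012]
contact_force: [0.4, 0.0, -0.4]
opening: -0.0005
```

Request:
arm_command(rows="2.3 -0.4 0 0 0 1; 4.5 -0.8 0 0 0 2; 6.8 -1.2 0 0 0 3; 9 -1.5 0 0 0 4; 11.3 -1.8 0 0 0 5; 13.5 -2 0 0 0 6")

```text
t: 17.4
tool_pos: [0.567, -0.0524, 0.1196]
tool_rot: [2.123, 2.313, 0.012]
contact_force: [-0.4, -0.4, -0.4]
opening: 0.0001
```

Request:
arm_command(rows="1.5 0 0 0 0 0; 3 -0.1 0 0 0 1; 4.5 -0.2 0 0 0 2; 6 -0.2 0 0 0 2; 6 -0.2 0 0 0 2")

```text
t: 18.02
tool_pos: [0.5732, -0.0526, 0.1197]
tool_rot: [2.082, 2.35, 0.013]
contact_force: [-1.0, 0.4, -0.3]
opening: 0.0003
```

```bash
python3 - <<'E'
from h import *
d=get('side')
cv2.imwrite('pics/s6.png',big(d['frame'],300,150,380,220,7)[:,:,::-1])
E
```

```text
(no output)
```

View pics/s6.png

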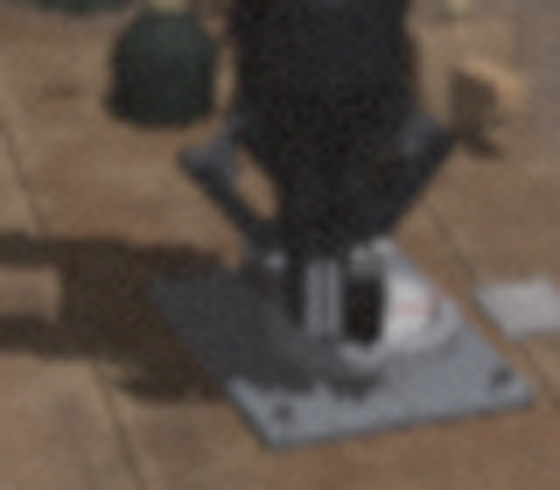

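The leaf is nearly across, with the knob at crop (362,305) against the fingers. Pushing on in small steps until it meets the stop.

Request:
arm_command(rows="1 0 0 0 0 0; 2 0 0 0 0 0.5; 3 0 0 0 0 1; 4 0 0 0 0 1; 4 0 0 0 0 1")

```text
t: 18.7
tool_pos: [0.5751, -0.0527, 0.1194]
tool_rot: [-2.06, -2.367, -0.005]
contact_force: [-10.8, -1.4, 7.4]
opening: 0.0
```

Request:
arm_command(rows="1 0 0 0 0 0; 2 0 0 0 0 0.5; 3 0 0 0 0 1; 3 0 0 0 0 1")

```text
t: 19.2
tool_pos: [0.5756, -0.0529, 0.1191]
tool_rot: [-2.034, -2.381, 0.004]
contact_force: [-13.9, -0.9, 8.9]
opening: 0.0001
```

A firm stop (14 N, steady position) where the closed knob was predicted. Back off, retract and check.

Request:
arm_command(rows="-5 0 0 0 0 0; -15 0 0 0 0 0; -30 0 0 0 0 0; -30 0 40 0 0 0; -30 0 90 0 0 0; -30 -50 130 0 0 0; -30 -110 130 0 0 0; -30 -170 130 0 0 0; -30 -230 130 0 0 0; -30 -290 130 0 0 0; -30 -290 130 0 0 0")

```text
t: 20.58
tool_pos: [0.5443, -0.3463, 0.2489]
tool_rot: [-2.04, -2.376, 0.005]
contact_force: [0.6, 0.3, -0.5]
opening: -0.0
```

```bash
python3 - <<'E'
from h import *
d=get('side');e=get('top','top9.png')
a=big(d['frame'],300,150,380,220,5);b=big(e['frame'],258,140,328,210,5)
cv2.imwrite('pics/s7.png',np.hstack([a,b])[:,:,::-1])
im=e['frame'];bx=(285,165,325,200);i=big(im,*bx)
for A,p,_ in blobs(i.max(2)<50,*bx[:2])[:3]: print('dark',A,p,onz(e,*p,.0695).round(4))
P=np.array([.5768,.0785]);
for A,p,_ in blobs(i.max(2)<50,*bx[:2])[:1]:
    K=onz(e,*p,.0695)[:2]-P;print('leaf ang from closed deg',-81.5-np.degrees(np.arctan2(K[1],K[0])),np.linalg.norm(K))
im0=cv2.imread('pics/top0.png')[:,:,::-1]
for n,(x0,y0,x1,y1) in dict(caliper=(115,220,218,252),pencil=(296,228,356,254),can=(160,155,198,205)).items():
    print(n,np.abs(im[y0:y1,x0:x1].astype(int)-im0[y0:y1,x0:x1]).mean().round(2))
E
```

```text
dark 22.015625 (311.1541282233262, 167.16391648923587) [ 0.59   -0.046   0.0695]
leaf ang from closed deg 2.4347935298941366 0.12521274642155836
caliper 6.5
pencil 39.34
can 5.08
```

View pics/s7.png

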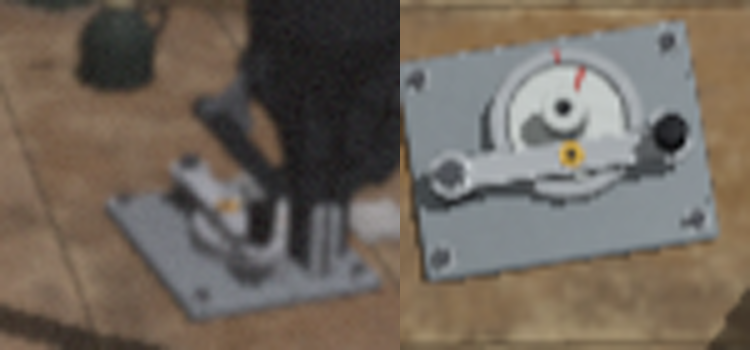

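The picture shows the leaf lying across the flange, with its bush at crop (571,153) and the knob at (668,133). The hub is flush and the gripper clear. The dark centroid says 2.4° from closed, but the visible knob side biases that figure. I'll check with the bush and recheck the pencil, which the arm was covering.

```bash
python3 - <<'E'
from h import *
im=cv2.imread('pics/top9.png')[:,:,::-1];e=get('top')
bx=(284,162,300,178);i=big(im,*bx).astype(int)
P=np.array([.5768,.0785])
for A,p,_ in blobs(i[...,0]>i[...,2]+60,*bx[:2])[:2]:
    B=onz(e,*p,.040);K=B[:2]-P;print('bush',A,p,B.round(4),'deg open',-81.5-np.degrees(np.arctan2(K[1],K[0])),np.linalg.norm(K))
def R(x,y):
    a=np.radians(8.5);return [.6115+x*np.cos(a)-y*np.sin(a),.013+x*np.sin(a)+y*np.cos(a)]
print('closed bush expected',proj(e,R(-.024,0)+[.040]),'knob top',proj(e,R(-.024,-.058)+[.0695]),'knob mid',proj(e,R(-.024,-.058)+[.0555]),'pivot',proj(e,R(-.024,.07)+[.0365]))
g=im[295-130:]; 
b=(286,218,366,260);i=im.astype(int)
m=((i[...,0]>i[...,1]+60)&(i[...,0]>120))[228:254,296:356]
m0=cv2.imread('pics/top0.png')[:,:,::-1].astype(int);m0=((m0[...,0]>m0[...,1]+60)&(m0[...,0]>120))[228:254,296:356]
print('red px',m.sum(),m0.sum(),np.argwhere(m0).mean(0),np.argwhere(m).mean(0) if m.any() else None)
E
```

```text
bush 18.5390625 (291.81546741115324, 170.30865465655287) [0.5887 0.0097 0.04  ] deg open -1.2953946913228123 0.06977919777404476
closed bush expected [291.91692513 170.61510658] knob top [311.79688533 164.97743517] knob mid [311.80098738 166.17158542] pivot [267.93759934 174.70213682]
red px 28 204 [13.41176471 29.89215686] [14.07142857 34.5       ]
```

Request:
arm_command(rows="0 0 20 0 0 0; -40 -40 40 0 0 0; -90 -80 60 0 0 0; -140 -120 60 0 0 0; -190 -150 60 0 0 0; -230 -180 60 0 0 0; -250 -200 60 0 0 0; -250 -200 60 0 0 0")

```text
t: 21.72
tool_pos: [0.2946, -0.5424, 0.3106]
tool_rot: [-2.036, -2.381, 0.005]
contact_force: [0.4, 1.0, -0.2]
opening: -0.0001
```

```bash
python3 - <<'E'
from h import *
e=get('top');d=get('side');im=e['frame'].astype(int)
i0=cv2.imread('pics/top0.png')[:,:,::-1].astype(int)
for n,i in(('now',im),('start',i0)):
    m=((i[...,0]>i[...,1]+60)&(i[...,0]>120))[228:254,296:356];print(n,m.sum(),np.argwhere(m).mean(0))
for n,(x0,y0,x1,y1) in dict(caliper=(115,220,218,252),pencil=(296,228,356,254),can=(160,155,198,205)).items(): print(n,np.abs(im-i0)[y0:y1,x0:x1].mean().round(2))
def R(x,y):
    a=np.radians(8.5);return [.6115+x*np.cos(a)-y*np.sin(a),.013+x*np.sin(a)+y*np.cos(a)]
print(proj(d,R(-.024,-.058)+[.0695]),proj(d,R(-.024,-.058)+[.0365]),'post',proj(d,R(-.011,-.058)+[.0365]))
a=big(d['frame'],315,165,375,215,7);b=big(e['frame'],285,145,325,195,7)
cv2.imwrite('pics/s8.png',np.hstack([a,b])[:,:,::-1])
print(monitor.get_obs()['t'])
E
```

```text
now 208 [13.45673077 29.91346154]
start 204 [13.41176471 29.89215686]
caliper 1.68
pencil 3.38
can 1.05
[351.69835001 189.221739  ] [351.4107634  198.50016245] post [355.13430718 197.8803603 ]
21.825
```

View pics/s8.png

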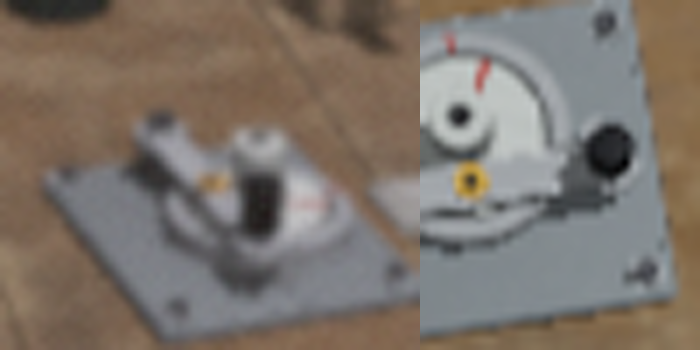

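In the side view the knob is at column 352.4, against 351.7 plus the known side bias of about 0.7. The bush is within 1 mm of its closed place. The pencil, caliper and can are unmoved. Handing in.

```bash
python3 -c "
from h import *
print(workorder.finish_job())"
```

```text
the job is handed in; nothing more can be done
None
```

The hub is home in the grey jig's nest and the leaf stands closed against its stop. I handed the job in at about 22 s, with the gripper well clear.

- **Hub:** I gripped the larger hub by its boss and set it on the keys. I turned it about 20° anticlockwise, pressing with roughly 5–10 N. It dropped 5.9 mm onto a firm floor, as expected for the 6 mm keys, and the pictures show it flush and centred in the ring.
- **Leaf:** I pushed it by the knob with shut fingers until it met a firm stop at about 14 N. The bush was within 1 mm of its computed closed position, and the side view of the knob agrees.
- **Bystanders:** The caliper, pencil and oil can show no movement between the first and last pictures.

**Check that disagreed:** the knob's dark blob in the top view read 2.4° short of closed. I put that down to the visible side of the knob pulling the reading off, because the bush, the side view and the felt stop all say closed.

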